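# Put the sanding drums away in their drilled blocks

## Task

The sanding is finished: put the four rubber sanding drums back in the tray, each standing upright and all the way down in the hole drilled for its own size (the hole that is just a little wider than the drum). The two bare sleeves, the empty tubes without a rubber core, are worn out: leave them standing on the bench where they are.

Things in the scene. Friction and masses are not known exactly. Their poses are not given: they have to be found in the camera images.
- drum25_center (a point): the thinnest rubber sanding drum: solid upright cylinder, 25 mm in diameter, 114 tall, loose on the bench. Brown abrasive side; its top is closed: black rubber, a steel washer, a small centre hole. This point is on its axis half-way up (57 above its foot); z along its axis, up. 0.05 to 0.09 kg, firm; it may be gripped at any height.
- drum38_center (a point): the second thinnest rubber sanding drum: solid upright cylinder, 38 mm in diameter, 114 tall, loose on the bench. Brown abrasive side; its top is closed: black rubber, a steel washer, a small centre hole. This point is on its axis half-way up (57 above its foot); z along its axis, up. 0.11 to 0.2 kg, firm; it may be gripped at any height.
- drum51_center (a point): the second thickest rubber sanding drum: solid upright cylinder, 51 mm in diameter, 114 tall, loose on the bench. Brown abrasive side; its top is closed: black rubber, a steel washer, a small centre hole. This point is on its axis half-way up (57 above its foot); z along its axis, up. 0.2 to 0.35 kg, firm; it may be gripped at any height.
- drum64_center (a point): the thickest rubber sanding drum: solid upright cylinder, 64 mm in diameter, 114 tall, loose on the bench. Brown abrasive side; its top is closed: black rubber, a steel washer, a small centre hole. This point is on its axis half-way up (57 above its foot); z along its axis, up. 0.31 to 0.55 kg, firm; it may be gripped at any height.
- block25: fixed wooden block for the 25 mm drum, 96 x 96 mm, 40 high, with an upright round hole in its middle, 37 mm wide, 32 deep (floor 8 above the underside). Origin: centre of its underside, 8 above the bench; z up, x, y along the tray's sides. Four blocks, two by two, 98 mm apart, in a 214 mm square tray, rim 40 above the bench; which block is in which quarter varies.
- block38: fixed wooden block for the 38 mm drum, 96 x 96 mm, 40 high, with an upright round hole in its middle, 50 mm wide, 32 deep (floor 8 above the underside). Origin: centre of its underside, 8 above the bench; z up, x, y along the tray's sides. Four blocks, two by two, 98 mm apart, in a 214 mm square tray, rim 40 above the bench; which block is in which quarter varies.
- block51: fixed wooden block for the 51 mm drum, 96 x 96 mm, 40 high, with an upright round hole in its middle, 63 mm wide, 32 deep (floor 8 above the underside). Origin: centre of its underside, 8 above the bench; z up, x, y along the tray's sides. Four blocks, two by two, 98 mm apart, in a 214 mm square tray, rim 40 above the bench; which block is in which quarter varies.
- block64: fixed wooden block for the 64 mm drum, 96 x 96 mm, 40 high, with an upright round hole in its middle, 76 mm wide, 32 deep (floor 8 above the underside). Origin: centre of its underside, 8 above the bench; z up, x, y along the tray's sides. Four blocks, two by two, 98 mm apart, in a 214 mm square tray, rim 40 above the bench; which block is in which quarter varies.
- sleeve38_center (a point): a bare, worn-out sanding sleeve, NOT a drum: an empty paper tube, brown abrasive outside, 38 mm in diameter, 114 tall, 3 mm wall, open right through (from above one sees down its bore to the bench). 40 g, standing upright and loose on the bench. This point is on its axis half-way up; z along its axis, up. It stays where it is.
- sleeve51_center (a point): a bare, worn-out sanding sleeve, NOT a drum: an empty paper tube, brown abrasive outside, 51 mm in diameter, 114 tall, 3 mm wall, open right through (from above one sees down its bore to the bench). 40 g, standing upright and loose on the bench. This point is on its axis half-way up; z along its axis, up. It stays where it is.
There are look-alikes about, which are no part of the job. Leave any green look-alike of the part that bears sleeve51_center alone. What is shaped like the part that bears drum51_center but orange is not meant.

How it is judged:
At the end, for the whole second after the job is handed in: Each drum stands in the block of its own size: within 12 mm of the hole axis, foot within 5 mm of the hole floor, upright within 0.12 rad and same way up as at the start, released, at rest. Both bare sleeves upright within 0.12 rad and within 30 mm of where they began (horizontal distance between drum25_center and block25 below 0.012 m and z of drum25_center in the frame of block25 between 0.06 and 0.07 m and angle between each of drum25_center, drum38_center, drum51_center, drum64_center, sleeve38_center, sleeve51_center's own z axis and vertical below 0.12 rad and linear speed of each of drum25, drum38, drum51, drum64 below 0.02 m/s and horizontal distance between drum38_center and block38 below 0.012 m and z of drum38_center in the frame of block38 between 0.06 and 0.07 m and horizontal distance between drum51_center and block51 below 0.012 m and z of drum51_center in the frame of block51 between 0.06 and 0.07 m and horizontal distance between drum64_center and block64 below 0.012 m and z of drum64_center in the frame of block64 between 0.06 and 0.07 m and distance of each of sleeve38_center, sleeve51_center from where it was at the start of the episode below 0.03 m); the robot touches nothing.
It fails at once if the bare 38 mm sleeve is moved more than 30 mm or knocked over (distance of sleeve38_center from where it was at the start of the episode above 0.03 m or angle between sleeve38_center's own z axis and vertical above 0.5 rad).
It fails at once if the bare 51 mm sleeve is moved more than 30 mm or knocked over (distance of sleeve51_center from where it was at the start of the episode above 0.03 m or angle between sleeve51_center's own z axis and vertical above 0.5 rad).
It also fails if it takes over 112 s, if anything falls off the work surface, if the arm or the gripper's body presses on something with over 40 N, if the wrist force passes 120 N, or if a joint passes its speed limit or range.

## Robot

A 6-joint arm with a two-finger parallel gripper is mounted at the origin on the work surface. World frame = base frame: x ahead of the robot, y to its left, z up, the work surface at z = 0. Lengths are in m, angles in rad, forces in N, time in s.
With the tool pointing down it reaches from about 0.375 to 0.75 m from the base axis. Payload 9 kg.
Tool frame: the origin (TCP) lies at the centre of the arm's flange, where the gripper is bolted on; the fingertips stand 173 mm ahead of it and the grasp point (between the pads) lies 155 mm ahead of it; z points along the fingers, y is the direction in which the jaws open and shut (so a half turn about z gives the same grasp; the last joint's range is limited). The gripper opens to 85 mm and grips with 20 to 120 N. Pads are 22 mm wide; open, the fingers measure 114 mm over their backs; the gripper's body (76 mm by 85 mm) begins 54 mm behind the grasp point. The pads swing forward as they close: fully open they stand 13 mm farther back than shut.
Start: joints at [1.119, 0.104, 0.097, 1.564, 0, 1.353], TCP at [0.139, 0.584, 0.405] pointing down, gripper open.
Joint ranges: [-2.99, 2.99], [-0.84, 1.86], [-1.1, 1.16], [-1.84, 2.11], [-1.51, 1.56], [-3.14, 3.14]. Speed limits (rad/s): [2.22, 2.22, 2.57, 3.14, 3.14, 3.14].

## Interface

Orientations are given as a unit quaternion [w, x, y, z].
In Python, from cell import bot gives the robot as it stands.
- The arm moves only by the tool step_arm, never from a script. Its argument "deltas" is one flat list of numbers, 7 for each row, row after row: the opening, from 0 (shut) to 1 (fully open), then the shift along the world's x, y, z in cm, then the turn, a rotation vector about the world's x, y, z in degrees. A call has 1 to 5 rows; each row shifts and turns the commanded pose from where the row before left it; what a row does not reach is not made up. A row lasts 1/12 s, in which the tool goes at most 41.7 mm and 7.16 degrees, less where a joint would pass 70% of its speed; a pose out of reach is approached as far as the arm can. A call with a gripper value outside its range is refused whole. The fingers move at their own pace and stop on an object; the grip force is fixed at half the most. Time passes only in rows, so rows that do not move let the fingers close. It gives the time, the measured TCP pose, the force and the opening at its end, in the units of the state.
- bot.get_obs(): the state, without advancing time (a new reading comes with each control period).
- bot.camera(name): name is "scene" or "top"; returns the picture (420x560x3 uint8, blue, green, red); there is no depth.
- bot.get_calibration(name): a dict with "intrinsics" (3x3 intrinsics, pixels), "R" (3x3) and "t" (3): a world point X has camera coordinates R X + t. Camera axes: x right, y down, z forward; pixel columns grow to the right and rows downward; lengths in m; the calibration is good to about 2 mm. A picture is of the moment at which its call begins. get_calibration takes no time and is no camera call.
- bot.close_job(): hands the job in, once; it reports no verdict.
Trained networks look in the newest picture that a camera, given by its name, has taken for a name from the list of things; names that differ only in an ending like _2 or _b are one class to them, and where a whole thing is asked for, a point or a joint stands for the part that bears it (a point fixed in the world has none). Each returns a list of dicts, best first, with "p" (0 to 1); they miss things now and then, are a little off and sometimes report something else, mostly with a low value. They report only what shows in the picture. A call takes as long as a camera call. They do not tell look-alikes from the thing itself.
- bot.spot_in(camera, target): "rect" ([left, top, right, bottom] in pixels, round what is visible of it).
- bot.landmark_of(camera, target): "at" ([row, column] in pixels: a listed point, or the origin of a listed thing).
The state is a dict: "time": time; "joint_positions": joint angles; "dq": joint speeds; "tau": joint torques, N m; "tool_pos": TCP position; "orientation": TCP orientation; "ft_force": force on the tool from outside, world axes, zero at the start; "torque": the same for the moment, N m; "width": finger opening in m.
Only numpy, scipy, OpenCV 4.12 (cv2) and the standard library are available. Lean on these libraries where they do the work, as an engineer would, in place of code of your own. Each camera call takes 0.05 s, during which the arm holds its last target. There are 200 camera calls.

## Working session

There is one attempt and no reset: what is moved stays moved. The work goes in short steps, Python scripts to look and compute and a tool call to move; the robot and the scene stay as the last step left them, time stands still between calls to the robot, and variables do not carry over. Pictures are saved under pics/ and viewed, about 12 in all and at most 16, crops included, and the job is handed in when it is done.

Besides the shell and the picture viewer there is one more tool, called after "Emit:" by a JSON object that holds its "api" and its "payload". step_arm: Moves the arm, as the interface text tells. Its arguments: {"type":"object","properties":{"deltas":{"type":"array"}},"required":["deltas"]}

```bash
mkdir -p pics
python3 - <<'E'
from cell import bot
import cv2,numpy as np
o=bot.get_obs();print({k:np.round(v,3).tolist() for k,v in o.items()})
for c in("scene","top"):
    im=bot.camera(c);cv2.imwrite(f"pics/{c}0.png",im)
    k=bot.get_calibration(c);print(c,np.round(k["intrinsics"],1).tolist(),np.round(k["R"],3).tolist(),np.round(k["t"],3).tolist())
    for n in ["drum25_center","drum38_center","drum51_center","drum64_center","sleeve38_center","sleeve51_center","block25","block38","block51","block64"]:
        print(n,[(np.round(d["at"]).tolist(),round(d["p"],2)) for d in bot.landmark_of(c,n)][:4])
E
```

```text
{'time': 0.0, 'joint_positions': [1.119, 0.105, 0.096, 1.564, -0.0, 1.353], 'dq': [0.001, 0.001, 0.002, 0.003, 0.003, -0.001], 'tau': [-0.001, -55.693, 50.366, 0.016, -0.0, -0.0], 'tool_pos': [0.139, 0.584, 0.404], 'orientation': [-0.0, 0.117, 0.993, -0.001], 'ft_force': [-0.255, 0.77, 0.322], 'torque': [-0.023, 0.034, -0.012], 'width': 0.086}
scene [[394.6, 0.0, 277.3], [0.0, 394.6, 212.6], [0.0, 0.0, 1.0]] [[-0.879, 0.476, -0.016], [0.258, 0.447, -0.857], [-0.4, -0.758, -0.516]] [0.497, -0.073, 1.151]
drum25_center [([178.0, 214.0], 0.58)]
drum38_center [([157.0, 236.0], 0.78)]
drum51_center [([174.0, 297.0], 0.92), ([170.0, 266.0], 0.82), ([239.0, 253.0], 0.31)]
drum64_center [([354.0, 447.0], 0.86)]
sleeve38_center [([264.0, 410.0], 0.8)]
sleeve51_center [([341.0, 297.0], 0.94), ([303.0, 339.0], 0.72), ([228.0, 286.0], 0.27)]
block25 [([240.0, 253.0], 0.89), ([258.0, 273.0], 0.85), ([246.0, 310.0], 0.84), ([226.0, 290.0], 0.71)]
block38 [([240.0, 253.0], 0.89), ([258.0, 273.0], 0.85), ([246.0, 310.0], 0.84), ([226.0, 290.0], 0.71)]
block51 [([240.0, 253.0], 0.89), ([258.0, 273.0]
[... 373 characters left out ...]
er [([227.0, 450.0], 0.7), ([188.0, 166.0], 0.56)]
drum51_center [([248.0, 405.0], 0.83), ([267.0, 368.0], 0.57)]
drum64_center [([225.0, 94.0], 0.72)]
sleeve38_center [([266.0, 171.0], 0.91)]
sleeve51_center [([146.0, 145.0], 0.9), ([192.0, 165.0], 0.75), ([155.0, 193.0], 0.75)]
block25 [([223.0, 254.0], 0.87), ([220.0, 290.0], 0.84), ([182.0, 288.0], 0.73), ([179.0, 399.0], 0.73)]
block38 [([223.0, 254.0], 0.87), ([220.0, 290.0], 0.84), ([182.0, 288.0], 0.73), ([179.0, 399.0], 0.73)]
block51 [([223.0, 254.0], 0.87), ([220.0, 290.0], 0.84), ([182.0, 288.0], 0.73), ([179.0, 399.0], 0.73)]
block64 [([223.0, 254.0], 0.87), ([220.0, 290.0], 0.84), ([182.0, 288.0], 0.73), ([179.0, 399.0], 0.73)]
```

View pics/scene0.png

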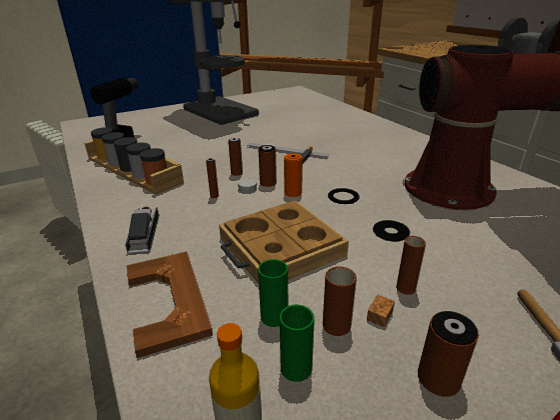

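View pics/top0.png

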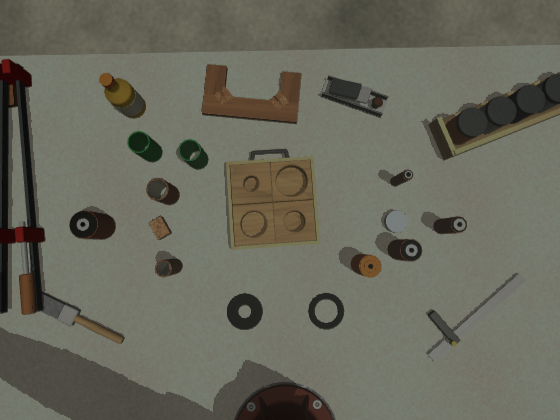

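Scene picture, drums as (row, col): 25 at (178,212), 38 at (157,235), 51 at (166,267), 64 at (353,447). The orange look-alike is at (174,293). Sleeve38 is at (265,411) and sleeve51 at (301,339). The green look-alikes are at (293,273) and (341,297).

Top picture, drums: 25 at (177,403), 38 at (225,450), 51 at (249,405), 64 at (225,90). Orange is at (266,368). Sleeves: 38 at (267,170), 51 at (191,163). By size, the holes appear to be 25 at (184,250), 64 at (181,291), 51 at (224,253) and 38 at (221,294).

Next I triangulate and check overlays on enlarged crops.

```bash
cat > h.py <<'E'
from cell import bot
import numpy as np,cv2
from scipy.optimize import least_squares
K={c:bot.get_calibration(c) for c in("scene","top")}
def proj(c,X):
    k=K[c];p=(np.atleast_2d(X)@np.array(k["R"]).T+k["t"])@np.array(k["intrinsics"]).T
    return p[:,:2]/p[:,2:]          # col,row
def tri(s,t):                        # (row,col) in scene, top
    f=lambda X:np.r_[proj("scene",X)[0]-s[::-1],proj("top",X)[0]-t[::-1]]
    r=least_squares(f,[.45,0,.05]);return r.x,np.abs(r.fun).max()
def ring(x,y,z,r,n=48):
    a=np.linspace(0,2*np.pi,n,endpoint=False);return np.c_[x+r*np.cos(a),y+r*np.sin(a),np.full(n,z)]
E
python3 - <<'E'
from h import *
D={"d25":((178,212),(180,401),.0125),"d38":((157,235.5),(226,450),.019),"d51":((168,266.5),(249,405),.0255),"d64":((354,447),(225,92),.032),
"s38":((264,410),(266,171),.019),"s51":((302,339),(192,164),.0255),"orange":((174,296),(267,368),.0255),"g1":((303,276),(155,193),.0255),"g2":((341,297),(146,145),.0255)}
I={c:cv2.imread(f"pics/{c}0.png") for c in K}
B={c:cv2.resize(I[c],None,fx=4,fy=4,interpolation=cv2.INTER_CUBIC) for c in K}
H={"B25":((246,274),(184,250)),"B64":((233,310),(181,291)),"B51":((230,254),(224,253)),"B38":((214,288),(221,294))}
for n,(s,t,r) in D.items():
    X,e=tri(s,t);print(n,np.round(X,4),round(e,1))
    for c in K:
        for z in(0,.114):
            cv2.polylines(B[c],[np.int32(proj(c,ring(X[0],X[1],z,r))*4+2)],True,(0,255,255),1)
for n,(s,t) in H.items(): X,e=tri(s,t);print(n,np.round(X,4),round(e,1))
def crop(c,r0,c0,h,w):return B[c][r0*4:(r0+h)*4,c0*4:(c0+w)*4]
A=np.vstack([np.hstack([crop("top",160,365,75,100),crop("top",205,365,75,100)]),np.hstack([crop("top",190,60,75,60),crop("top",135,120,75,75),crop("top",215,140,75,65)])])
cv2.imwrite("pics/ovt.png",A)
A=np.vstack([np.hstack([crop("scene",128,200,75,110),crop("scene",190,210,75,90)]),np.hstack([crop("scene",300,405,75,90),crop("scene",225,300,75,110)])])
cv2.imwrite("pics/ovs.png",A)
E
```

```text
d25 [ 0.6082 -0.2974  0.0546] 0.9
d38 [ 0.4926 -0.4089  0.0525] 0.2
d51 [ 0.4404 -0.2997  0.0459] 0.5
d64 [0.518  0.4398 0.0564] 0.2
s38 [0.4149 0.257  0.0574] 1.2
s51 [0.5912 0.2719 0.054 ] 0.6
orange [ 0.3986 -0.2056  0.055 ] 1.9
g1 [0.6803 0.2058 0.0385] 1.2
g2 [0.7011 0.3147 0.0615] 0.8
B25 [0.6074 0.0662 0.0492] 0.2
B64 [0.5531 0.0043 0.0339] 27.5
B51 [0.5698 0.0259 0.0483] 26.6
B38 [ 0.5153 -0.0366  0.0462] 0.1
```

View pics/ovt.png

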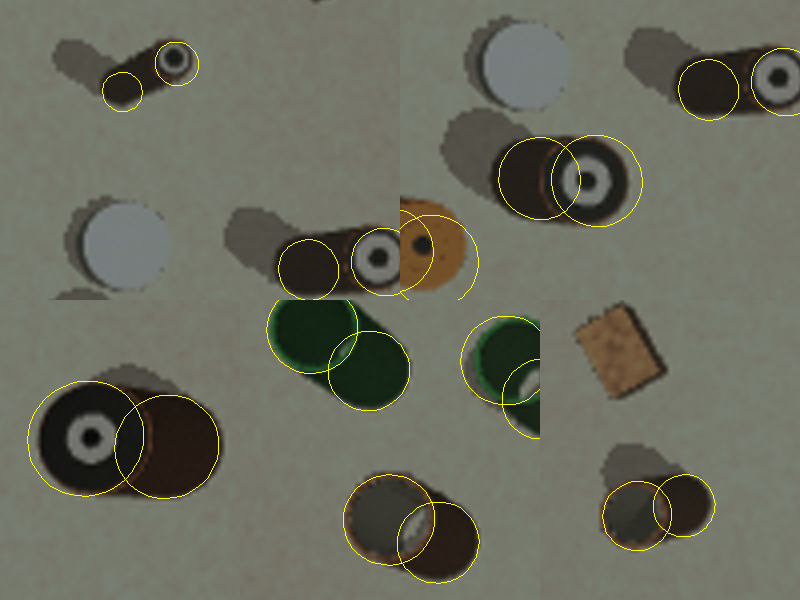

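View pics/ovs.png

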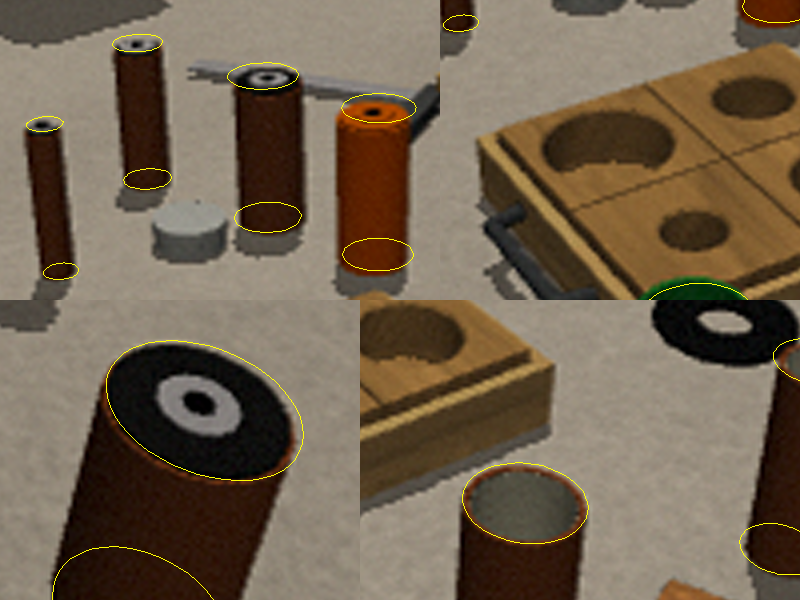

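Washers confirm the four drums, and both sleeves show open bores. In the scene crop the big hole (64) is at about (225,251), so my B64 and B51 scene pixels were swapped. I'll refine with the washer centres and a grid fit of the tray.

Run:
```python
from h import *
W={"d25":((158.9,210.7),(174.1,408.1)),"d38":((138.6,233.9),(224.2,459.2)),"d51":((147.2,266.2),(249.9,411.4)),"d64":((325.4,454.7),(223.9,82.4))}
for n,(s,t) in W.items(): X,e=tri(s,t);print(n,np.round(X,4),round(e,2))
H={"B25":((247,273),(183.5,250.5)),"B64":((226,251.5),(181,291)),"B51":((234,311),(223.5,253)),"B38":((213.9,287.6),(221,294.5))}
P={}
for n,(s,t) in H.items(): P[n],e=tri(s,t);print(n,np.round(P[n],4),round(e,1))
# grid fit: q=(cx,cy,ang); signs u (away x), v (left y)
S={"B25":(1,1),"B64":(1,-1),"B51":(-1,1),"B38":(-1,-1)}
def g(q,n):
    a,b=np.array(S[n])*.049;c,s=np.cos(q[2]),np.sin(q[2]);return np.array([q[0]+c*a-s*b,q[1]+s*a+c*b])
q=least_squares(lambda q:np.concatenate([g(q,n)-P[n][:2] for n in S]),[.55,0,0]);print(np.round(q.x,4),np.round(q.fun*1e3,1))
R={"B25":.0185,"B64":.038,"B51":.0315,"B38":.025}
out=[]
for c,(r0,c0) in {"top":(150,222),"scene":(190,215)}.items():
    b=cv2.resize(cv2.imread(f"pics/{c}0.png"),None,fx=4,fy=4,interpolation=cv2.INTER_CUBIC)
    for n in S:
        x,y=g(q.x,n);print(c,n,round(x,4),round(y,4))
        cv2.polylines(b,[np.int32(proj(c,ring(x,y,.048,R[n]))*4+2)],True,(0,255,255),1)
    out.append(b[r0*4:r0*4+400,c0*4:c0*4+400])
cv2.imwrite("pics/tray.png",np.hstack(out))
```

```text
d25 [ 0.6104 -0.2955  0.1142] 0.55
d38 [ 0.4943 -0.4053  0.1145] 0.14
d51 [ 0.4401 -0.2946  0.1134] 0.02
d64 [0.5175 0.4378 0.1136] 0.45
B25 [0.6091 0.065  0.0465] 0.2
B64 [ 0.613  -0.0328  0.0455] 0.3
B51 [0.5123 0.0615 0.045 ] 0.0
B38 [ 0.5155 -0.0379  0.0459] 0.0
[0.5625 0.014  0.0399] [ 0.3 -0.1  0.4 -0.2 -0.7 -0.5  0.   0.9]
top B25 0.6095 0.0649
top B64 0.6134 -0.033
top B51 0.5116 0.061
top B38 0.5155 -0.037
scene B25 0.6095 0.0649
scene B64 0.6134 -0.033
scene B51 0.5116 0.061
scene B38 0.5155 -0.037
```

View pics/tray.png

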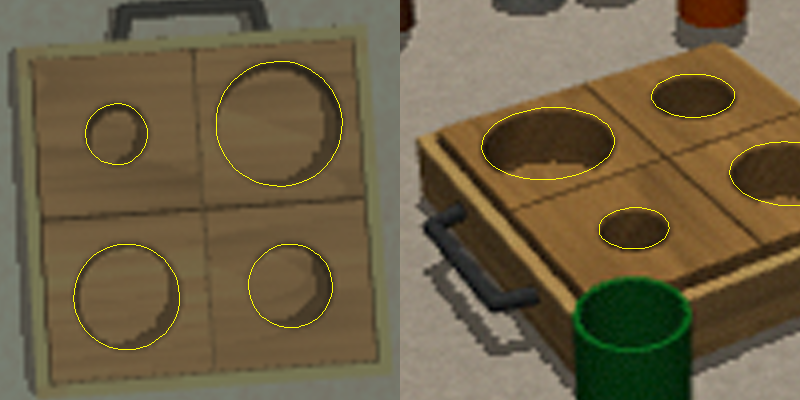

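All the fits agree: drum tops at 0.114 and hole rims at about 0.046, against 0.048 in the text. The overlaid rims match all four holes. I'll keep the present yaw, with the jaws nearly along y, and start with drum64.

Emit:
{"api": "step_arm", "payload": {"deltas": [1, 3.8, -1.46, 0, 0, 0, 0, 1, 3.8, -1.46, 0, 0, 0, 0, 1, 3.8, -1.46, 0, 0, 0, 0, 1, 3.8, -1.46, 0, 0, 0, 0, 1, 3.8, -1.46, 0, 0, 0, 0]}}

```text
time: 1.52
tool_pos: [0.3305, 0.5098, 0.4049]
orientation: [0.0, 0.116, 0.993, 0.0]
ft_force: [-0.1, 0.9, -0.0]
width: 0.0855
```

Emit:
{"api": "step_arm", "payload": {"deltas": [1, 3.8, -1.46, 0, 0, 0, 0, 1, 3.8, -1.46, 0, 0, 0, 0, 1, 3.8, -1.46, 0, 0, 0, 0, 1, 3.8, -1.46, 0, 0, 0, 0, 1, 3.6, -1.46, 0, 0, 0, 0]}}

```text
time: 1.93
tool_pos: [0.5189, 0.4365, 0.4047]
orientation: [0.0, 0.117, 0.993, 0.0]
ft_force: [-0.0, 1.8, 0.0]
width: 0.0853
```

Emit:
{"api": "step_arm", "payload": {"deltas": [1, 0, 0, 0, 0, 0, 0, 1, 0, 0, 0, 0, 0, 0, 1, 0, 0, 0, 0, 0, 0]}}

```text
time: 2.18
tool_pos: [0.5169, 0.4377, 0.4045]
orientation: [-0.0, 0.117, 0.993, -0.0]
ft_force: [-0.5, 0.2, -0.2]
width: 0.0854
```

Emit:
{"api": "step_arm", "payload": {"deltas": [1, 0, 0, -4, 0, 0, 0, 1, 0, 0, -4, 0, 0, 0, 1, 0, 0, -4, 0, 0, 0, 1, 0, 0, -3, 0, 0, 0, 1, 0, 0, -2, 0, 0, 0]}}

```text
time: 2.6
tool_pos: [0.5143, 0.4382, 0.231]
orientation: [-0.002, 0.116, 0.993, -0.001]
ft_force: [0.6, -0.9, -0.5]
width: 0.0856
```

Emit:
{"api": "step_arm", "payload": {"deltas": [1, 0, 0, 0, 0, 0, 0, 0, 0, 0, 0, 0, 0, 0, 0, 0, 0, 0, 0, 0, 0, 0, 0, 0, 0, 0, 0, 0, 0, 0, 0, 0, 0, 0, 0]}}

```text
time: 3.02
tool_pos: [0.5175, 0.4383, 0.2375]
orientation: [0.001, 0.116, 0.993, 0.001]
ft_force: [-1.6, -0.1, 5.6]
width: 0.0632
```

Emit:
{"api": "step_arm", "payload": {"deltas": [0, 0, 0, 0, 0, 0, 0, 0, 0, 0, 0, 0, 0, 0, 0, 0, 0, 0, 0, 0, 0, 0, 0, 0, 0, 0, 0, 0]}}

```text
time: 3.35
tool_pos: [0.5176, 0.4383, 0.2375]
orientation: [0.001, 0.117, 0.993, 0.001]
ft_force: [-2.8, -1.1, 7.1]
width: 0.0629
```

Emit:
{"api": "step_arm", "payload": {"deltas": [0, 0, 0, 1, 0, 0, 0, 0, 0, 0, 3, 0, 0, 0, 0, 0, 0, 4, 0, 0, 0, 0, 0, 0, 4, 0, 0, 0, 0, 0, 0, 4, 0, 0, 0]}}

```text
time: 3.77
tool_pos: [0.5165, 0.4374, 0.397]
orientation: [-0.0, 0.117, 0.993, -0.0]
ft_force: [1.4, 0.2, -4.1]
width: 0.0627
```

Emit:
{"api": "step_arm", "payload": {"deltas": [0, 0, 0, 1, 0, 0, 0, 0, 0, 0, 0, 0, 0, 0, 0, 0, 0, 0, 0, 0, 0]}}

```text
time: 4.02
tool_pos: [0.5171, 0.4377, 0.4045]
orientation: [0.0, 0.117, 0.993, 0.0]
ft_force: [-0.3, 0.2, -4.6]
width: 0.0628
```

Emit:
{"api": "step_arm", "payload": {"deltas": [0, 0.8, -2.9, 0, 0, 0, 0, 0, 0.8, -3.8, 0, 0, 0, 0, 0, 0.8, -3.8, 0, 0, 0, 0, 0, 0.8, -3.8, 0, 0, 0, 0, 0, 0.8, -3.8, 0, 0, 0, 0]}}

```text
time: 4.43
tool_pos: [0.5564, 0.255, 0.4012]
orientation: [-0.002, 0.116, 0.993, -0.001]
ft_force: [1.1, -0.0, -4.2]
width: 0.063
```

Emit:
{"api": "step_arm", "payload": {"deltas": [0, 0.8, -3.8, 0, 0, 0, 0, 0, 0.8, -3.8, 0, 0, 0, 0, 0, 0.8, -3.8, 0, 0, 0, 0, 0, 0.8, -3.8, 0, 0, 0, 0, 0, 0.8, -3.8, 0, 0, 0, 0]}}

```text
time: 4.85
tool_pos: [0.5965, 0.0648, 0.4014]
orientation: [-0.002, 0.117, 0.993, 0.0]
ft_force: [0.3, 0.6, -4.2]
width: 0.0626
```

Emit:
{"api": "step_arm", "payload": {"deltas": [0, 0.8, -3.8, 0, 0, 0, 0, 0, 0.8, -3.8, 0, 0, 0, 0, 0, 0, -2.3, 0, 0, 0, 0, 0, 0, 0, 0, 0, 0, 0, 0, 0, 0, 0, 0, 0, 0]}}

```text
time: 5.27
tool_pos: [0.6125, -0.0337, 0.4014]
orientation: [-0.002, 0.118, 0.993, 0.0]
ft_force: [0.9, 0.4, -4.5]
width: 0.0628
```

Emit:
{"api": "step_arm", "payload": {"deltas": [0, 0, 0, 0, 0, 0, 0, 0, 0, 0, 0, 0, 0, 0, 0, 0, 0, 0, 0, 0, 0]}}

```text
time: 5.52
tool_pos: [0.6128, -0.0312, 0.404]
orientation: [-0.001, 0.116, 0.993, 0.0]
ft_force: [0.3, -0.4, -3.5]
width: 0.0631
```

Emit:
{"api": "step_arm", "payload": {"deltas": [0, 0, 0, -3.5, 0, 0, 0, 0, 0, 0, -3.5, 0, 0, 0, 0, 0, 0, -3, 0, 0, 0, 0, 0, 0, -0.5, 0, 0, 0, 0, 0, 0, 0, 0, 0, 0]}}

```text
time: 5.93
tool_pos: [0.612, -0.0313, 0.2975]
orientation: [-0.002, 0.116, 0.993, 0.0]
ft_force: [-0.7, 0.8, -4.6]
width: 0.0627
```

Emit:
{"api": "step_arm", "payload": {"deltas": [0, 0, 0, 0, 0, 0, 0, 0, 0, 0, 0, 0, 0, 0]}}

```text
time: 6.1
tool_pos: [0.6138, -0.0323, 0.3026]
orientation: [0.002, 0.116, 0.993, -0.0]
ft_force: [0.8, -0.0, -4.8]
width: 0.0629
```

Run:
```python
from h import *
a=bot.camera("scene");b=bot.camera("top")
f=lambda i,r,c,h,w:cv2.resize(i[r:r+h,c:c+w],None,fx=4,fy=4,interpolation=cv2.INTER_CUBIC)
cv2.imwrite("pics/p64.png",np.hstack([f(a,150,205,110,110),f(b,140,215,110,90)]))
```

```text
(no output)
```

View pics/p64.png

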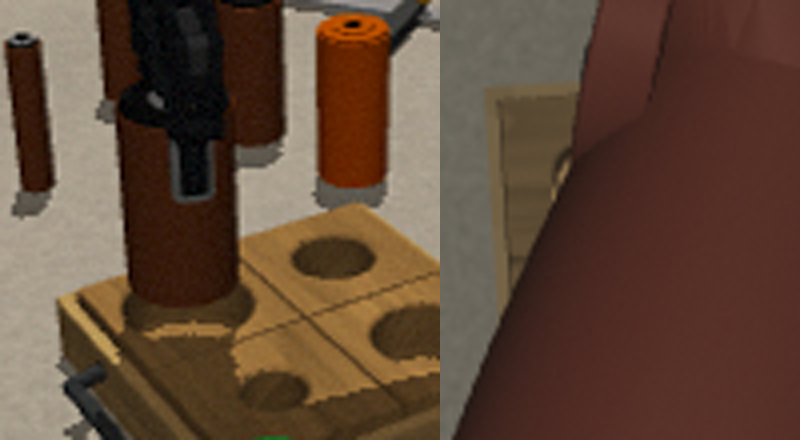

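The drum hangs upright, centred above the big hole. Going down.

Emit:
{"api": "step_arm", "payload": {"deltas": [0, 0, -0.05, -1.5, 0, 0, 0, 0, 0, 0, -1.5, 0, 0, 0, 0, 0, 0, -1, 0, 0, 0, 0, 0, 0, -0.7, 0, 0, 0, 0, 0, 0, 0, 0, 0, 0]}}

```text
time: 6.62
tool_pos: [0.6133, -0.0332, 0.2536]
orientation: [0.001, 0.117, 0.993, -0.0]
ft_force: [-0.4, -0.9, -3.4]
width: 0.0629
```

Emit:
{"api": "step_arm", "payload": {"deltas": [0, 0, 0, 0, 0, 0, 0, 0, 0, 0, 0, 0, 0, 0]}}

```text
time: 6.78
tool_pos: [0.6132, -0.0329, 0.2533]
orientation: [0.0, 0.117, 0.993, 0.0]
ft_force: [-0.7, -1.0, -4.1]
width: 0.0627
```

Emit:
{"api": "step_arm", "payload": {"deltas": [0, 0, 0, -0.2, 0, 0, 0, 0, 0, 0, 0, 0, 0, 0, 1, 0, 0, 0, 0, 0, 0, 1, 0, 0, 0, 0, 0, 0, 1, 0, 0, 0, 0, 0, 0]}}

```text
time: 7.2
tool_pos: [0.6132, -0.0328, 0.2511]
orientation: [0.0, 0.117, 0.993, 0.0]
ft_force: [-0.7, 0.4, -1.2]
width: 0.0851
```

Emit:
{"api": "step_arm", "payload": {"deltas": [1, 0, 0, 0, 0, 0, 0, 1, 0, 0, 0, 0, 0, 0, 1, 0, 0, 1, 0, 0, 0, 1, 0, 0, 3, 0, 0, 0, 1, 0, 0, 4, 0, 0, 0]}}

```text
time: 7.62
tool_pos: [0.6118, -0.0325, 0.3289]
orientation: [-0.003, 0.117, 0.993, 0.0]
ft_force: [1.8, -0.0, 0.3]
width: 0.0852
```

Emit:
{"api": "step_arm", "payload": {"deltas": [0.85, 0, 0, 3, 0, 0, 0, 0.85, -2.15, -3.2, 0.5, 0, 0, 0, 0.85, -2.15, -3.2, 0, 0, 0, 0, 0.85, -2.15, -3.2, 0, 0, 0, 0, 0.85, -2.15, -3.2, 0, 0, 0, 0]}}

```text
time: 8.03
tool_pos: [0.526, -0.1617, 0.3669]
orientation: [0.001, 0.116, 0.993, -0.0]
ft_force: [0.1, -0.6, 0.2]
width: 0.0723
```

Emit:
{"api": "step_arm", "payload": {"deltas": [0.85, -2.15, -3.2, 0, 0, 0, 0, 0.85, -2.15, -3.2, 0, 0, 0, 0, 0.85, -2.15, -3.2, 0, 0, 0, 0, 0.85, -2.3, -3.7, 0, 0, 0, 0, 0.85, 0, 0, 0, 0, 0, 0]}}

```text
time: 8.45
tool_pos: [0.4373, -0.2972, 0.3665]
orientation: [-0.0, 0.12, 0.993, -0.001]
ft_force: [1.1, 0.4, 0.2]
width: 0.0728
```

Emit:
{"api": "step_arm", "payload": {"deltas": [0.85, 0, 0, 0, 0, 0, 0, 0.85, 0, 0, 0, 0, 0, 0, 0.85, 0, 0, 0, 0, 0, 0]}}

```text
time: 8.7
tool_pos: [0.441, -0.2914, 0.3661]
orientation: [0.0, 0.116, 0.993, 0.0]
ft_force: [0.0, 0.2, -0.6]
width: 0.0724
```

Run:
```python
from h import *
a=bot.camera("scene");b=bot.camera("top")
f=lambda i,r,c,h,w:cv2.resize(i[r:r+h,c:c+w],None,fx=4,fy=4,interpolation=cv2.INTER_CUBIC)
cv2.imwrite("pics/q64.png",np.hstack([f(a,120,205,130,110),f(b,140,215,130,90)]))
```

```text
(no output)
```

View pics/q64.png

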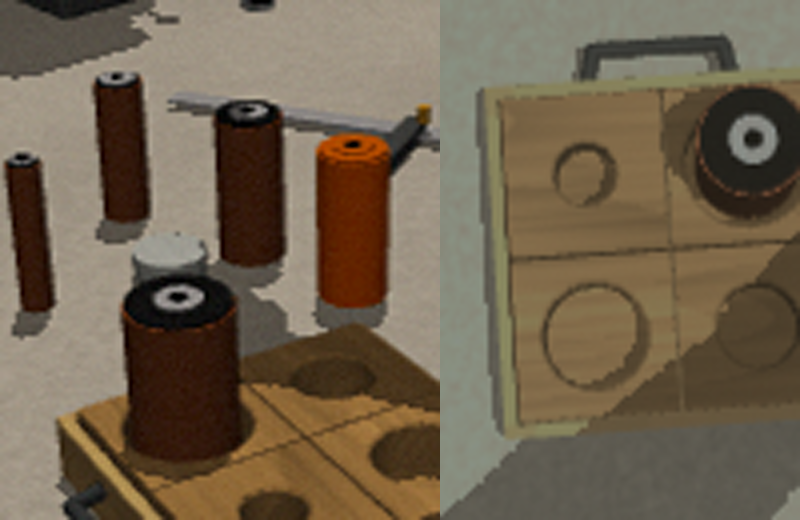

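Drum64 is seated upright in the big hole. Next is drum51, the black-topped one, not the orange.

Emit:
{"api": "step_arm", "payload": {"deltas": [0.85, -0.1, -0.3, -3, 0, 0, 0, 0.85, 0, 0, -4, 0, 0, 0, 0.85, 0, 0, -4, 0, 0, 0, 0.85, 0, 0, -2, 0, 0, 0, 0.85, 0, 0, 0, 0, 0, 0]}}

```text
time: 9.22
tool_pos: [0.4385, -0.2926, 0.2304]
orientation: [-0.003, 0.116, 0.993, 0.003]
ft_force: [-0.8, 0.8, -0.8]
width: 0.0726
```

Emit:
{"api": "step_arm", "payload": {"deltas": [0.85, 0, 0, 0, 0, 0, 0, 0, 0, 0, 0, 0, 0, 0, 0, 0, 0, 0, 0, 0, 0, 0, 0, 0, 0, 0, 0, 0, 0, 0, 0, 0, 0, 0, 0]}}

```text
time: 9.63
tool_pos: [0.4404, -0.2956, 0.2385]
orientation: [0.002, 0.116, 0.993, -0.001]
ft_force: [-0.1, 2.8, 6.9]
width: 0.0497
```

Emit:
{"api": "step_arm", "payload": {"deltas": [0, 0, 0, 0, 0, 0, 0, 0, 0, 0, 0, 0, 0, 0, 0, 0, 0, 0, 0, 0, 0]}}

```text
time: 9.88
tool_pos: [0.4404, -0.2956, 0.2385]
orientation: [0.002, 0.116, 0.993, -0.001]
ft_force: [0.3, 2.6, 7.0]
width: 0.0501
```

Emit:
{"api": "step_arm", "payload": {"deltas": [0, 0, 0, 1, 0, 0, 0, 0, 0, 0, 4, 0, 0, 0, 0, 0, 0, 4, 0, 0, 0, 0, 0, 0, 4, 0, 0, 0, 0, 0, 0, 4, 0, 0, 0]}}

```text
time: 10.3
tool_pos: [0.4392, -0.2948, 0.4091]
orientation: [0.0, 0.117, 0.993, -0.001]
ft_force: [-0.1, -0.4, -2.1]
width: 0.0498
```

Emit:
{"api": "step_arm", "payload": {"deltas": [0, 0.7, 2.9, 0, 0, 0, 0, 0, 0.7, 3.6, 0, 0, 0, 0, 0, 0.7, 3.6, 0, 0, 0, 0, 0, 0.7, 3.6, 0, 0, 0, 0, 0, 0.7, 3.6, 0, 0, 0, 0]}}

```text
time: 10.72
tool_pos: [0.4744, -0.1206, 0.4074]
orientation: [0.001, 0.117, 0.993, -0.0]
ft_force: [1.2, 0.0, -2.9]
width: 0.0499
```

Emit:
{"api": "step_arm", "payload": {"deltas": [0, 0.7, 3.6, 0, 0, 0, 0, 0, 0.7, 3.6, 0, 0, 0, 0, 0, 0.7, 3.6, 0, 0, 0, 0, 0, 0.7, 3.6, 0, 0, 0, 0, 0, 0.7, 3.6, 0, 0, 0, 0]}}

```text
time: 11.13
tool_pos: [0.5094, 0.0597, 0.4074]
orientation: [0.001, 0.117, 0.993, -0.0]
ft_force: [0.7, -0.7, -2.1]
width: 0.0499
```

Emit:
{"api": "step_arm", "payload": {"deltas": [0, 0, 0.3, 0, 0, 0, 0, 0, 0, 0, 0, 0, 0, 0, 0, 0, 0, 0, 0, 0, 0, 0, 0, 0, 0, 0, 0, 0]}}

```text
time: 11.47
tool_pos: [0.5095, 0.0599, 0.4063]
orientation: [0.0, 0.117, 0.993, -0.0]
ft_force: [0.1, 0.5, -2.0]
width: 0.0501
```

Emit:
{"api": "step_arm", "payload": {"deltas": [0, 0.2, 0.1, -3.5, 0, 0, 0, 0, 0, 0, -4, 0, 0, 0, 0, 0, 0, -2.5, 0, 0, 0, 0, 0, 0, 0, 0, 0, 0, 0, 0, 0, 0, 0, 0, 0]}}

```text
time: 11.88
tool_pos: [0.511, 0.0607, 0.3054]
orientation: [-0.001, 0.118, 0.993, -0.0]
ft_force: [0.8, 0.1, -2.1]
width: 0.0501
```

Emit:
{"api": "step_arm", "payload": {"deltas": [0, 0, 0, 0, 0, 0, 0, 0, 0, 0, 0, 0, 0, 0]}}

```text
time: 12.05
tool_pos: [0.5123, 0.0612, 0.3085]
orientation: [0.002, 0.117, 0.993, -0.0]
ft_force: [-0.2, 1.2, -2.3]
width: 0.0501
```

Run:
```python
from h import *
a=bot.camera("scene")
f=lambda i,r,c,h,w:cv2.resize(i[r:r+h,c:c+w],None,fx=4,fy=4,interpolation=cv2.INTER_CUBIC)
cv2.imwrite("pics/p51.png",f(a,140,230,130,130))
```

```text
(no output)
```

View pics/p51.png

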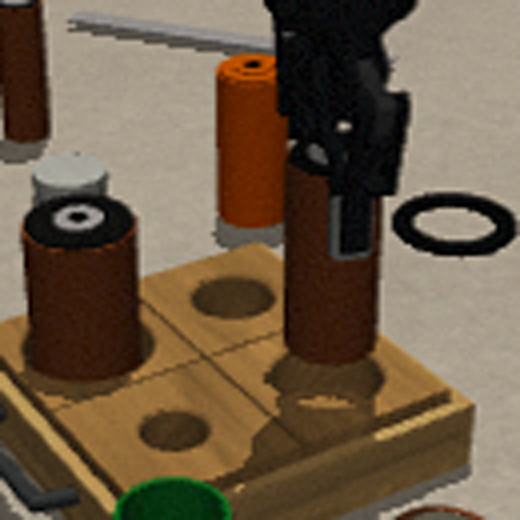

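Drum51 hangs over its hole at about (231,312). Going down.

Emit:
{"api": "step_arm", "payload": {"deltas": [0, 0, 0, -2, 0, 0, 0, 0, 0, 0, -2, 0, 0, 0, 0, 0, 0, -1, 0, 0, 0, 0, 0, 0, -0.3, 0, 0, 0, 0, 0, 0, 0, 0, 0, 0]}}

```text
time: 12.52
tool_pos: [0.512, 0.062, 0.2542]
orientation: [0.001, 0.116, 0.993, 0.0]
ft_force: [-0.1, -0.6, -2.8]
width: 0.0497
```

Emit:
{"api": "step_arm", "payload": {"deltas": [0, 0, 0, 0, 0, 0, 0, 0, 0, 0, 0, 0, 0, 0]}}

```text
time: 12.68
tool_pos: [0.512, 0.0618, 0.254]
orientation: [0.001, 0.117, 0.993, 0.0]
ft_force: [-1.0, 1.3, 2.5]
width: 0.0496
```

Emit:
{"api": "step_arm", "payload": {"deltas": [0.85, 0, 0, 0, 0, 0, 0, 0.85, 0, 0, 0, 0, 0, 0, 0.85, 0, 0, 0, 0, 0, 0, 0.85, 0, 0, 0, 0, 0, 0, 0.85, 0, 0, 1, 0, 0, 0]}}

```text
time: 13.1
tool_pos: [0.5108, 0.0618, 0.2612]
orientation: [-0.001, 0.117, 0.993, 0.0]
ft_force: [-0.2, -0.8, -1.2]
width: 0.0729
```

Emit:
{"api": "step_arm", "payload": {"deltas": [0.85, 0, 0, 3, 0, 0, 0, 0.85, 0, 0, 4, 0, 0, 0, 0.85, 0, 0, 4, 0, 0, 0, 0.7, -0.15, -3.8, 0, 0, 0, 0, 0.7, -0.15, -3.9, 0, 0, 0, 0]}}

```text
time: 13.52
tool_pos: [0.5091, -0.0148, 0.3769]
orientation: [0.003, 0.114, 0.993, -0.0]
ft_force: [0.8, -1.1, -0.9]
width: 0.06
```

Emit:
{"api": "step_arm", "payload": {"deltas": [0.7, -0.15, -3.9, 0, 0, 0, 0, 0.7, -0.15, -3.9, 0, 0, 0, 0, 0.7, -0.15, -3.9, 0, 0, 0, 0, 0.7, -0.15, -3.9, 0, 0, 0, 0, 0.7, -0.15, -3.9, 0, 0, 0, 0]}}

```text
time: 13.93
tool_pos: [0.5005, -0.2121, 0.3737]
orientation: [0.0, 0.117, 0.993, -0.0]
ft_force: [1.9, -0.7, -0.3]
width: 0.0599
```

Emit:
{"api": "step_arm", "payload": {"deltas": [0.7, -0.15, -3.9, 0, 0, 0, 0, 0.7, -0.15, -3.9, 0, 0, 0, 0, 0.7, -0.15, -3.9, 0, 0, 0, 0, 0.7, -0.15, -3.9, 0, 0, 0, 0, 0.7, -0.15, -3.9, 0, 0, 0, 0]}}

```text
time: 14.35
tool_pos: [0.493, -0.4071, 0.3735]
orientation: [0.0, 0.117, 0.993, -0.0]
ft_force: [0.3, 0.9, 0.9]
width: 0.0597
```

Emit:
{"api": "step_arm", "payload": {"deltas": [0.7, 0, 0, 0, 0, 0, 0, 0.7, 0, 0, 0, 0, 0, 0, 0.7, 0, 0, 0, 0, 0, 0, 0.7, 0, 0, 0, 0, 0, 0]}}

```text
time: 14.68
tool_pos: [0.4938, -0.4042, 0.3735]
orientation: [0.0, 0.116, 0.993, -0.0]
ft_force: [-0.2, 0.2, 0.8]
width: 0.0594
```

Emit:
{"api": "step_arm", "payload": {"deltas": [0.7, 0, -0.1, -3.6, 0, 0, 0, 0.7, 0, 0, -4, 0, 0, 0, 0.7, 0, 0, -4, 0, 0, 0, 0.7, 0, 0, -2, 0, 0, 0, 0.7, 0, 0, 0, 0, 0, 0]}}

```text
time: 15.1
tool_pos: [0.4925, -0.4031, 0.2314]
orientation: [-0.003, 0.116, 0.993, 0.003]
ft_force: [-0.3, 1.2, -0.5]
width: 0.0598
```

Emit:
{"api": "step_arm", "payload": {"deltas": [0.7, 0, 0, 0, 0, 0, 0, 0, 0, 0, 0, 0, 0, 0, 0, 0, 0, 0, 0, 0, 0, 0, 0, 0, 0, 0, 0, 0, 0, 0, 0, 0, 0, 0, 0]}}

```text
time: 15.52
tool_pos: [0.4944, -0.4067, 0.2401]
orientation: [0.002, 0.116, 0.993, -0.001]
ft_force: [-0.0, 2.6, 8.6]
width: 0.0365
```

Emit:
{"api": "step_arm", "payload": {"deltas": [0, 0, 0, 0, 0, 0, 0, 0, 0, 0, 0, 0, 0, 0, 0, 0, 0, 0, 0, 0, 0]}}

```text
time: 15.77
tool_pos: [0.4944, -0.4068, 0.2401]
orientation: [0.002, 0.116, 0.993, -0.001]
ft_force: [0.3, 2.5, 8.0]
width: 0.0369
```

Emit:
{"api": "step_arm", "payload": {"deltas": [0, 0, 0, 1, 0, 0, 0, 0, 0, 0, 4, 0, 0, 0, 0, 0, 0, 4, 0, 0, 0, 0, 0, 0, 4, 0, 0, 0, 0, 0, 0, 3.5, 0, 0, 0]}}

```text
time: 16.18
tool_pos: [0.4933, -0.4059, 0.4063]
orientation: [0.001, 0.117, 0.993, -0.001]
ft_force: [1.2, -0.3, -1.4]
width: 0.0365
```

Emit:
{"api": "step_arm", "payload": {"deltas": [0, 0.2, 3.2, 0, 0, 0, 0, 0, 0.2, 3.7, 0, 0, 0, 0, 0, 0.2, 3.7, 0, 0, 0, 0, 0, 0.2, 3.7, 0, 0, 0, 0, 0, 0.2, 3.7, 0, 0, 0, 0]}}

```text
time: 16.6
tool_pos: [0.5032, -0.2246, 0.4034]
orientation: [0.001, 0.117, 0.993, -0.001]
ft_force: [1.4, -0.9, -1.6]
width: 0.0369
```

Emit:
{"api": "step_arm", "payload": {"deltas": [0, 0.2, 3.7, 0, 0, 0, 0, 0, 0.2, 3.7, 0, 0, 0, 0, 0, 0.2, 3.7, 0, 0, 0, 0, 0, 0.2, 3.7, 0, 0, 0, 0, 0, 0.3, 3.8, 0, 0, 0, 0]}}

```text
time: 17.02
tool_pos: [0.5141, -0.0385, 0.4036]
orientation: [0.001, 0.117, 0.993, -0.0]
ft_force: [0.8, 0.3, -1.1]
width: 0.0369
```

Emit:
{"api": "step_arm", "payload": {"deltas": [0, 0, 0.3, 0, 0, 0, 0, 0, 0, 0, 0, 0, 0, 0, 0, 0, 0, 0, 0, 0, 0, 0, 0, 0, 0, 0, 0, 0]}}

```text
time: 17.35
tool_pos: [0.5145, -0.0381, 0.4024]
orientation: [0.0, 0.117, 0.993, -0.0]
ft_force: [-0.4, -0.5, -2.0]
width: 0.0366
```

Emit:
{"api": "step_arm", "payload": {"deltas": [0, 0.1, 0.1, -3.5, 0, 0, 0, 0, 0, 0, -4, 0, 0, 0, 0, 0, 0, -2, 0, 0, 0, 0, 0, 0, 0, 0, 0, 0, 0, 0, 0, 0, 0, 0, 0]}}

```text
time: 17.77
tool_pos: [0.5151, -0.0372, 0.3065]
orientation: [-0.001, 0.117, 0.993, 0.0]
ft_force: [0.5, 0.4, -0.8]
width: 0.0367
```

Emit:
{"api": "step_arm", "payload": {"deltas": [0, 0, 0, 0, 0, 0, 0, 0, 0, 0, 0, 0, 0, 0]}}

```text
time: 17.93
tool_pos: [0.5162, -0.0369, 0.3092]
orientation: [0.002, 0.117, 0.993, -0.0]
ft_force: [0.3, -1.0, -1.8]
width: 0.0367
```

Run:
```python
from h import *
a=bot.camera("scene")
f=lambda i,r,c,h,w:cv2.resize(i[r:r+h,c:c+w],None,fx=4,fy=4,interpolation=cv2.INTER_CUBIC)
cv2.imwrite("pics/p38.png",f(a,130,220,130,130))
```

```text
(no output)
```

View pics/p38.png

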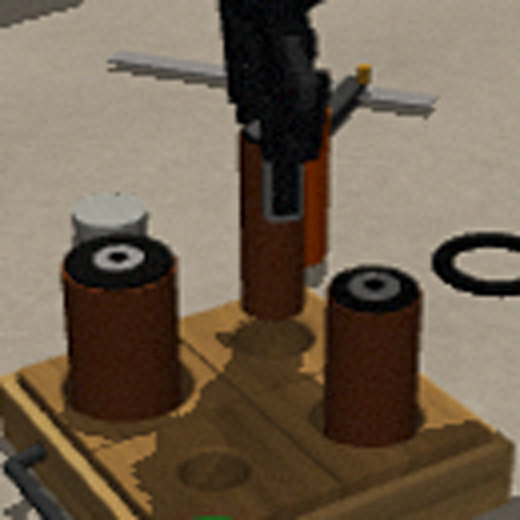

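Drum38 hangs above its hole at about (214,288), and drums 64 and 51 stand seated. Lowering.

Emit:
{"api": "step_arm", "payload": {"deltas": [0, 0, 0, -2, 0, 0, 0, 0, 0, 0, -2, 0, 0, 0, 0, 0, 0, -1, 0, 0, 0, 0, 0, 0, -0.3, 0, 0, 0, 0, 0, 0, 0, 0, 0, 0]}}

```text
time: 18.4
tool_pos: [0.516, -0.0363, 0.2554]
orientation: [0.001, 0.117, 0.993, -0.0]
ft_force: [-0.3, -0.3, 1.8]
width: 0.0368
```

Emit:
{"api": "step_arm", "payload": {"deltas": [0, 0, 0, 0, 0, 0, 0, 0, 0, 0, 0, 0, 0, 0]}}

```text
time: 18.57
tool_pos: [0.5161, -0.0364, 0.2554]
orientation: [0.001, 0.117, 0.993, -0.0]
ft_force: [-1.6, 0.4, 6.5]
width: 0.0369
```

Emit:
{"api": "step_arm", "payload": {"deltas": [0.7, 0, 0, 0, 0, 0, 0, 0.7, 0, 0, 0, 0, 0, 0, 0.7, 0, 0, 0, 0, 0, 0, 0.7, 0, 0, 0, 0, 0, 0, 0.7, 0, 0, 1, 0, 0, 0]}}

```text
time: 18.98
tool_pos: [0.5148, -0.036, 0.2621]
orientation: [-0.002, 0.117, 0.993, 0.0]
ft_force: [-0.6, 1.5, -0.1]
width: 0.0594
```

Emit:
{"api": "step_arm", "payload": {"deltas": [0.7, 0, 0, 3, 0, 0, 0, 0.7, 0, 0, 4, 0, 0, 0, 0.7, 0, 0, 4, 0, 0, 0, 0.6, 1.35, -3.2, 0, 0, 0, 0, 0.6, 1.35, -3.7, 0, 0, 0, 0]}}

```text
time: 19.4
tool_pos: [0.5434, -0.1047, 0.3784]
orientation: [0.003, 0.115, 0.993, -0.001]
ft_force: [0.4, 0.4, -1.0]
width: 0.0511
```

Emit:
{"api": "step_arm", "payload": {"deltas": [0.6, 1.35, -3.7, 0, 0, 0, 0, 0.6, 1.35, -3.7, 0, 0, 0, 0, 0.6, 1.35, -3.7, 0, 0, 0, 0, 0.6, 1.35, -3.7, 0, 0, 0, 0, 0.6, 1.3, -3.7, 0, 0, 0, 0]}}

```text
time: 19.82
tool_pos: [0.6098, -0.2921, 0.3744]
orientation: [0.0, 0.117, 0.993, -0.0]
ft_force: [0.7, 1.2, 1.5]
width: 0.0508
```

Emit:
{"api": "step_arm", "payload": {"deltas": [0.6, 0, -0.5, 0, 0, 0, 0, 0.6, 0, 0, 0, 0, 0, 0, 0.6, 0, 0, 0, 0, 0, 0, 0.6, 0, 0, 0, 0, 0, 0]}}

```text
time: 20.15
tool_pos: [0.6094, -0.2939, 0.3746]
orientation: [0.0, 0.116, 0.993, 0.0]
ft_force: [-0.9, 0.9, -0.9]
width: 0.0511
```

Emit:
{"api": "step_arm", "payload": {"deltas": [0.6, 0.1, -0.15, -3.6, 0, 0, 0, 0.6, 0, 0, -4, 0, 0, 0, 0.6, 0, 0, -4, 0, 0, 0, 0.6, 0, 0, -2, 0, 0, 0, 0.6, 0, 0, 0, 0, 0, 0]}}

```text
time: 20.57
tool_pos: [0.6088, -0.2937, 0.2324]
orientation: [-0.003, 0.116, 0.993, 0.002]
ft_force: [0.4, -0.3, -0.6]
width: 0.0512
```

Emit:
{"api": "step_arm", "payload": {"deltas": [0.6, 0, 0, 0, 0, 0, 0, 0, 0, 0, 0, 0, 0, 0, 0, 0, 0, 0, 0, 0, 0, 0, 0, 0, 0, 0, 0, 0, 0, 0, 0, 0, 0, 0, 0]}}

```text
time: 20.98
tool_pos: [0.6114, -0.2971, 0.2412]
orientation: [0.002, 0.116, 0.993, -0.001]
ft_force: [-0.2, 1.9, 6.8]
width: 0.0237
```

Emit:
{"api": "step_arm", "payload": {"deltas": [0, 0, 0, 0, 0, 0, 0, 0, 0, 0, 0, 0, 0, 0, 0, 0, 0, 0, 0, 0, 0]}}

```text
time: 21.23
tool_pos: [0.6115, -0.2971, 0.2413]
orientation: [0.002, 0.117, 0.993, -0.001]
ft_force: [0.4, 2.0, 6.6]
width: 0.0236
```

Emit:
{"api": "step_arm", "payload": {"deltas": [0, 0, 0, 1, 0, 0, 0, 0, 0, 0, 4, 0, 0, 0, 0, 0, 0, 4, 0, 0, 0, 0, 0, 0, 4, 0, 0, 0, 0, 0, 0, 4, 0, 0, 0]}}

```text
time: 21.65
tool_pos: [0.6101, -0.2964, 0.4116]
orientation: [0.001, 0.117, 0.993, -0.0]
ft_force: [1.0, -0.5, -0.5]
width: 0.0237
```

Emit:
{"api": "step_arm", "payload": {"deltas": [0, 0, 3, 0, 0, 0, 0, 0, 0, 3.6, 0, 0, 0, 0, 0, 0, 3.6, 0, 0, 0, 0, 0, 0, 3.6, 0, 0, 0, 0, 0, 0, 3.6, 0, 0, 0, 0]}}

```text
time: 22.07
tool_pos: [0.6102, -0.1212, 0.4097]
orientation: [0.001, 0.117, 0.993, -0.0]
ft_force: [1.2, 0.9, -0.4]
width: 0.0239
```

Emit:
{"api": "step_arm", "payload": {"deltas": [0, 0, 3.6, 0, 0, 0, 0, 0, 0, 3.6, 0, 0, 0, 0, 0, 0, 3.6, 0, 0, 0, 0, 0, 0, 3.6, 0, 0, 0, 0, 0, -0.1, 4, 0, 0, 0, 0]}}

```text
time: 22.48
tool_pos: [0.6092, 0.0626, 0.4097]
orientation: [0.001, 0.117, 0.993, -0.0]
ft_force: [0.6, 0.1, -0.6]
width: 0.0234
```

Emit:
{"api": "step_arm", "payload": {"deltas": [0, 0, 0.2, 0, 0, 0, 0, 0, 0, 0, 0, 0, 0, 0, 0, 0, 0, 0, 0, 0, 0, 0, 0, 0, 0, 0, 0, 0]}}

```text
time: 22.82
tool_pos: [0.6096, 0.0623, 0.4085]
orientation: [0.0, 0.117, 0.993, -0.0]
ft_force: [1.0, -0.8, -0.9]
width: 0.0236
```

Emit:
{"api": "step_arm", "payload": {"deltas": [0, 0.1, 0.25, -3.5, 0, 0, 0, 0, 0, 0, -4, 0, 0, 0, 0, 0, 0, -2.5, 0, 0, 0, 0, 0, 0, 0, 0, 0, 0, 0, 0, 0, 0, 0, 0, 0]}}

```text
time: 23.23
tool_pos: [0.6101, 0.0647, 0.3072]
orientation: [-0.001, 0.117, 0.993, -0.0]
ft_force: [-0.5, -1.0, 0.1]
width: 0.0233
```

Emit:
{"api": "step_arm", "payload": {"deltas": [0, 0, 0, 0, 0, 0, 0, 0, 0, 0, 0, 0, 0, 0]}}

```text
time: 23.4
tool_pos: [0.6114, 0.0652, 0.3107]
orientation: [0.002, 0.117, 0.993, 0.0]
ft_force: [0.2, -0.6, -1.1]
width: 0.0239
```

Run:
```python
from h import *
a=bot.camera("scene")
f=lambda i,r,c,h,w:cv2.resize(i[r:r+h,c:c+w],None,fx=4,fy=4,interpolation=cv2.INTER_CUBIC)
cv2.imwrite("pics/p25.png",f(a,150,220,130,130))
```

```text
(no output)
```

View pics/p25.png

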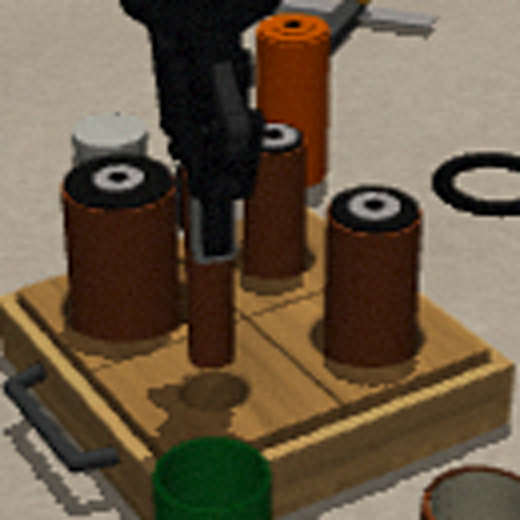

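Drum25 is held over the small hole at about (247,273). The other three drums are seated.

Emit:
{"api": "step_arm", "payload": {"deltas": [0, 0, 0, -2, 0, 0, 0, 0, 0, 0, -2, 0, 0, 0, 0, 0, 0, -1, 0, 0, 0, 0, 0, 0, -0.3, 0, 0, 0, 0, 0, 0, 0, 0, 0, 0]}}

```text
time: 23.87
tool_pos: [0.611, 0.0657, 0.2565]
orientation: [0.001, 0.117, 0.993, -0.0]
ft_force: [0.8, -0.1, -1.0]
width: 0.0241
```

Emit:
{"api": "step_arm", "payload": {"deltas": [0, 0, 0, 0, 0, 0, 0, 0, 0, 0, 0, 0, 0, 0]}}

```text
time: 24.03
tool_pos: [0.6111, 0.0657, 0.2563]
orientation: [0.001, 0.117, 0.993, 0.0]
ft_force: [-0.1, -0.1, 6.6]
width: 0.0236
```

Emit:
{"api": "step_arm", "payload": {"deltas": [0.6, 0, 0, 0, 0, 0, 0, 0.6, 0, 0, 0, 0, 0, 0, 0.6, 0, 0, 0, 0, 0, 0, 0.6, 0, 0, 0, 0, 0, 0, 0.6, 0, 0, 1, 0, 0, 0]}}

```text
time: 24.45
tool_pos: [0.6097, 0.0659, 0.2628]
orientation: [-0.002, 0.117, 0.993, 0.0]
ft_force: [-0.6, 0.4, -0.2]
width: 0.0514
```

Emit:
{"api": "step_arm", "payload": {"deltas": [0.6, 0, 0, 3, 0, 0, 0, 0.6, 0, 0, 4, 0, 0, 0, 0.6, 0, 0, 4, 0, 0, 0, 0.6, 0, 0, 3, 0, 0, 0, 0.6, -1.5, -3.7, 0, 0, 0, 0]}}

```text
time: 24.87
tool_pos: [0.5974, 0.0321, 0.4137]
orientation: [0.006, 0.114, 0.993, 0.001]
ft_force: [1.9, -1.3, 0.7]
width: 0.0512
```

Emit:
{"api": "step_arm", "payload": {"deltas": [0.6, -1.5, -3.7, 0, 0, 0, 0, 0.6, -1.5, -3.7, 0, 0, 0, 0, 0.6, -1.5, -3.7, 0, 0, 0, 0, 0.6, -1.5, -3.7, 0, 0, 0, 0, 0.6, -1.5, -3.7, 0, 0, 0, 0]}}

```text
time: 25.28
tool_pos: [0.5194, -0.1576, 0.4057]
orientation: [0.0, 0.116, 0.993, -0.0]
ft_force: [0.1, -0.5, 0.9]
width: 0.0512
```

Emit:
{"api": "step_arm", "payload": {"deltas": [0.6, -1.5, -3.7, 0, 0, 0, 0, 0.6, -1.5, -3.7, 0, 0, 0, 0, 0.6, 0, -3.7, 0, 0, 0, 0, 0.6, 0, -3.7, 0, 0, 0, 0, 0.6, 0, -3.7, 0, 0, 0, 0]}}

```text
time: 25.7
tool_pos: [0.4898, -0.343, 0.4058]
orientation: [0.0, 0.117, 0.993, -0.0]
ft_force: [-0.0, 0.3, 0.1]
width: 0.0514
```

Emit:
{"api": "step_arm", "payload": {"deltas": [0.6, 0, 0, 0, 0, 0, 0, 0.6, 0, 0, 0, 0, 0, 0, 0.6, 0, 0, 0, 0, 0, 0]}}

```text
time: 25.95
tool_pos: [0.4904, -0.3411, 0.4051]
orientation: [-0.0, 0.117, 0.993, 0.0]
ft_force: [-0.4, -0.5, -0.5]
width: 0.0514
```

Run:
```python
from h import *
a=bot.camera("scene");b=bot.camera("top")
cv2.imwrite("pics/ea.png",a);cv2.imwrite("pics/eb.png",b)
T={"25":(.6095,.0649,.0125),"64":(.6134,-.033,.032),"51":(.5116,.061,.0255),"38":(.5155,-.037,.019)}
S={"s38":(.4149,.257,.019),"s51":(.5912,.2719,.0255)}
out=[]
for c,i,r0,c0,h,w in(("scene",a,150,220,100,110),("top",b,150,222,100,90)):
    B=cv2.resize(i,None,fx=4,fy=4,interpolation=cv2.INTER_CUBIC)
    for x,y,r in T.values(): cv2.polylines(B,[np.int32(proj(c,ring(x,y,.130,r))*4+2)],True,(0,255,255),1)
    out.append(B[r0*4:(r0+h)*4,c0*4:(c0+w)*4])
cv2.imwrite("pics/end.png",np.hstack(out))
for n in("sleeve38_center","sleeve51_center"):
  for c in K: print(n,c,[(np.round(d["at"]).tolist(),round(d["p"],2)) for d in bot.landmark_of(c,n)][:3])
for c,f,bx in(("scene",a,(215,450,290,345)),("top",b,(130,290,125,205))):
    o=cv2.imread(f"pics/{c}0.png");r=bx;d=cv2.absdiff(o,f)[r[0]:r[1],r[2]:r[3]].max(2);print(c,"sleeve zone changed px",(d>40).sum())
```

```text
sleeve38_center scene [([264.0, 409.0], 0.74)]
sleeve38_center top [([265.0, 172.0], 0.88)]
sleeve51_center scene [([290.0, 273.0], 0.71), ([341.0, 295.0], 0.68), ([303.0, 336.0], 0.6)]
sleeve51_center top [([191.0, 167.0], 0.93), ([152.0, 141.0], 0.85), ([154.0, 193.0], 0.59)]
scene sleeve zone changed px 810
top sleeve zone changed px 0
```

View pics/end.png

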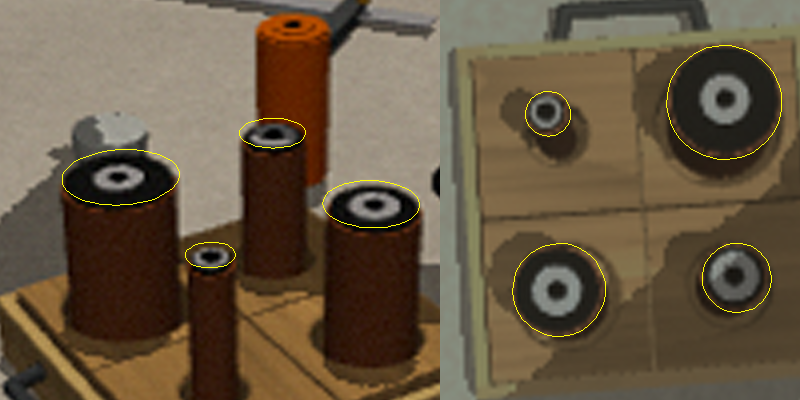

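View pics/ea.png

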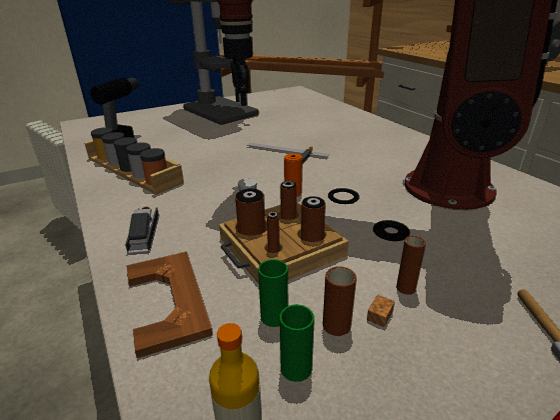

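All four drum tops match the rings predicted for seated drums (z = 0.130) in both views. Both sleeves stand where they were: (265,411) and (301,339) in the scene picture, with no changed pixels in their top-view zone. The 810 changed pixels in my scene zone probably come from the tray and drum51, which that box overlaps. The gripper is empty and clear, so I'm handing in.

```bash
python3 -c "
from cell import bot
print(bot.close_job())"
```

```text
the job is handed in; nothing more can be done
None
```

All four rubber drums are back in the tray, each in the hole for its own size, and the job was handed in at about 26 s of the 112 s allowed. I moved them in the order 64, 51, 38, 25. The sleeves, the green tubes and the orange look-alike were not touched.

**Drums:** In the last pictures, all four tops match the outlines predicted for fully seated, upright drums, within a few mm in both views. I felt the 38 and 25 mm drums touch the hole floor, and the 51 mm drum lightly. The 64 mm drum was let go with its weight only partly off the gripper, so its depth rests on the pictures.

**Sleeves:** The area around both sleeves is unchanged in the top view. In the scene view my pixel check showed 810 changed pixels. I put these down to the tray and the 51 mm drum inside that box, without checking further. The networks' sleeve positions shifted by only a few pixels, which is their usual noise.

**Disagreements:** The hole rims measured about 46 mm high against 48 mm in the text. That is within calibration error and changed nothing.

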